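# Set the dose dial and grease the bearing through its tilted nipple

## Robot

A 6-joint arm with a two-finger parallel gripper is mounted at the origin on a cart in front of the work surface, level with it; the furniture and walls round the work are solid. World frame = base frame: x ahead of the robot, y to its left, z up, the work surface at z = 0. Lengths are in m, angles in rad, forces in N, time in s.
With the tool pointing down it reaches from about 0.4 to 0.825 m from the base axis. Payload 7 kg.
Tool frame: the origin (TCP) lies midway between the tips of the shut fingers; the grasp point (between the pads) lies 19 mm behind it; z points along the fingers, y is the line along which they close (so a half turn about z gives the same grasp; the last joint's range is limited). The gripper opens to 88 mm and grips with 3 to 60 N. Pads are 19 mm wide; open, the fingers measure 130 mm over their backs; the gripper's body (78 mm by 193 mm) begins 47 mm behind the grasp point.
Start: joints at [-1.062, 0.359, 0.012, 0, -1.224, -0.288], TCP at [0.148, -0.659, 0.227] pointing down, gripper open.
Joint ranges: [-3.07, 3.07], [-1.43, 2.12], [-1.02, 1.25], [-3.03, 1.67], [-3.05, -0], [-3.03, 3.03]. Speed limits (rad/s): [2.39, 2.39, 3.01, 3.14, 3.14, 3.14].

## Interface

Orientations are given as [roll, pitch, yaw] about the fixed x, y, z axes, in that order (R = Rz(yaw) Ry(pitch) Rx(roll)).
In Python, from station import arm, grab_frame, camera_params, spot_in gives the robot as it stands.
- The arm moves only by the shell command python3 -m jog 'ROWS' [FORCE]. ROWS is JSON, a list that holds one entry, the list of rows, each a list of 7 numbers: the shift along the tool's x, y, z in mm, then the turn, a rotation vector about the tool's x, y, z in rad, then the finger opening in mm, from 0 to 87.6. In form: [[[x, y, z, wx, wy, wz, fingers], ...]]. A call has 1 to 20 rows; each row is the pose to reach, as a shift and turn from the pose commanded when the call began, along the tool's axes at that moment; what a row does not reach only later rows make up. A row lasts 1/8 s, in which the tool goes at most 62.5 mm and 10.7 degrees, less where a joint would pass 70% of its speed; a pose out of reach is approached as far as the arm can. A call with a gripper value outside its range is refused whole. The fingers move at their own pace and stop on an object; FORCE is the grip in N (left out, the last holds). Time passes only in rows, so rows that repeat a pose let the fingers close. It gives the time, the measured TCP pose, the force, the opening and the grip force at its end, in the units of the state.
- arm.get_state(): the state, without advancing time (a new reading comes with each control period).
- grab_frame(name): name is "side" or "top"; returns (picture, depth): 400x640x3 uint8, blue, green, red; 400x640 float32, m along the optical axis (not along the pixel's ray), 0 where there is no reading.
- camera_params(name): a dict with "mtx" (3x3 intrinsics, pixels), "R" (3x3) and "t" (3): a world point X has camera coordinates R X + t. Camera axes: x right, y down, z forward; pixel columns grow to the right and rows downward; lengths in m; the calibration is good to about 2 mm. A picture is of the moment at which its call begins. camera_params takes no time and is no camera call.
- arm.job_done(): hands the job in; it is judged then, once.
Trained networks look in the newest picture that a camera, given by its name, has taken for a name from the list of things; names that differ only in an ending like _2 or _b are one class to them, and where a whole thing is asked for, a point or a joint stands for the part that bears it (a point fixed in the world has none). Each returns a list of dicts, best first, with "confidence" (0 to 1); they miss things now and then, are a little off and sometimes report something else, mostly with a low value. They report only what shows in the picture. A call takes as long as a camera call. They do not tell look-alikes from the thing itself.
- spot_in(query, camera): "uv" ([column, row] in pixels, amid what is visible of it).
The state is a dict: "t": time; "q": joint angles; "qd": joint speeds; "joint_efforts": joint torques, N m; "eef_pos": TCP position; "ee_rot": TCP orientation; "force": force on the tool from outside, world axes, zero at the start; "moment": the same for the moment, N m; "width": finger opening in m; "gripper_force": force on a finger pad.
Only numpy, scipy, OpenCV 4.12 (cv2) and the standard library are available. Lean on these libraries where they do the work, as an engineer would, in place of code of your own. Each camera call takes 0.05 s, during which the arm holds its last target. There are 200 camera calls.

## Task

Grease the bearing: first turn the dose dial on the bearing unit so that its pointer stands at the one long mark of its scale. Then lift the push-type grease coupler out of its wooden stand, press it squarely onto the tilted nipple until it snaps over the nipple's head, and keep pressing it down along the nipple until its spring is fully pushed in; finish while still gripping it and holding it there against the spring. Leave the other things on the bench where they are.

Things in the scene. Friction and masses are not known exactly. Their poses are not given: they have to be found in the camera images.
- bearing_unit: Fixed grey bearing unit: foot plate 100 x 270 x 14 mm (x, y, z); round bearing housing (76 mm across, 93 mm high) with the nipple, 75 mm towards its +y end; steel dose valve block (88 x 88 mm, top 50 mm above the bench) with the dial, 75 mm towards its -y end. Origin: centre of its underside; x points away from the robot at yaw 0, z up. Turned up to 0.3 rad either way
- nipple: Grease nipple fixed on the housing. Origin: its root on the housing rim, 38 mm below the top of the head; z along its axis outward, which leans 25 degrees (0.436 rad) from vertical towards the unit's -x side (the robot's side). Along z: hexagon 18 mm wide up to 9 mm, neck 10 mm thick, then a ball-shaped head of 16 mm diameter centred at 30 mm
- dose_dial (a joint): Angle of the dose dial, rad, 0 to 3.142 (stops), growing clockwise seen from above; friction about 0.05 N m, stays where left. At 0 the pointer stands at the first of seven marks 30 degrees (0.524 rad) apart; the one long thick mark is the fifth, at 2.094. Starts between 0.7 and 1.5
- dial_grip (a point): On the dial's axis at the middle height of its finger bar (72 mm above the bench). The bar is 12 mm wide, 42 mm long, 56 to 82 mm above the bench, on a 48 mm round skirt; it runs along this frame's y, white pointer at the +y end; z up. At joint value 0 this frame is turned as the bearing unit
- coupler: Loose steel push-type grease coupler, 0.25 kg, 88 mm long, standing mouth down in its stand. Origin: centre of the mouth; z along its axis from mouth to cap. Flared mouth 37 mm across outside (28 mm inside) narrows within 8 mm to a sleeve 28 mm outside, 19 mm bore; dark grip 30 mm in diameter from 40 to 82 mm along z; end cap 30 mm in diameter from 82 to 88 mm
- plunger (a joint): How far the spring plunger inside the coupler is pushed in, m: 0 free, 0.008 fully in (stop); 0.5 N plus 1 N per mm. The head meets it just after the snap, with the coupler's origin at about 13 mm along the nipple's z axis; fully in, the origin is at about 5 mm
- coupler_stand: Fixed wooden stand 80 x 80 x 24 mm with a round recess 41 mm wide and 12 mm deep in its top, in which the coupler stands upright (its mouth 12 mm above the bench). Origin: centre of its underside. It and the bearing unit may stand either way round, left or right
- screw_jar: Bystander: jar of screws with black lid, 64 mm wide, 73 mm high; origin at the centre of its underside
- tape_measure: Bystander: yellow tape measure, 35 x 77 x 69 mm; origin at the centre of its underside
- sanding_block: Bystander: sanding block, 67 x 112 x 28 mm; origin at the centre of its underside
- nipple_head (a point): Centre of the nipple's 16 mm ball head; axes as nipple
- coupler_balls (a point): Centre of the ring of three spring balls in the coupler's bore, on its axis 11 mm from the mouth; axes as coupler. Pushed along the nipple, the balls meet the head when this point is 5.5 mm outside the head's centre, snap over it at about 9 N, and lie free behind it 5.5 mm past the centre
Things that resemble listed ones, but are neither listed nor needed, are in the scene too. There is more than one size of the coupler; the one meant has the size given above.

How it is judged:
On the way, in this order (a step that is already met when the one before it is completed fails the run):
1. the dial's pointer stands at the long mark (within 0.14 rad) (value of joint dose_dial between 1.954 and 2.234 rad), for 0.3 s.
2. the gripper has lifted the coupler clear of its stand (z of coupler in the frame of coupler_stand above 0.03 m and contact force between the fingers and coupler above 2 N and contact force between coupler and coupler_stand below 0.1 N), for 0.1 s.
3. the coupler has snapped over the nipple's head, squarely (within 0.15 rad) (z of coupler in the frame of nipple below 0.0155 m and x of coupler in the frame of nipple between -0.005 and 0.005 m and y of coupler in the frame of nipple between -0.005 and 0.005 m and angle between the z axis of coupler and the z axis of nipple, either way round below 0.15 rad), for 0.1 s.
At the end, for the whole second after the job is handed in: The dial is within 0.14 rad of the long mark (2.094); the coupler is snapped on the nipple, its axis within 0.15 rad of the nipple's, its plunger pushed in more than 5 mm of 8, pressing on the nipple with more than 3 N, at rest and still gripped by the fingers through the last second (all of step 1 and value of joint plunger above 0.005 m and z of coupler in the frame of nipple below 0.011 m and angle between the z axis of coupler and the z axis of nipple, either way round below 0.15 rad and contact force between coupler and nipple above 3 N and contact force between the fingers and coupler above 2 N and linear speed of coupler below 0.02 m/s); the arm keeps its last pose, push and grip.
It fails at once if a bystander (screw jar, tape measure, sanding block) is moved more than 25 mm (distance of any of screw_jar, tape_measure, sanding_block from where it was at the start of the episode above 0.025 m).
It also fails if it takes over 54 s, if anything falls off the work surface, if the arm or the gripper's body presses on something with over 40 N, if the wrist force passes 120 N, or if a joint passes its speed limit or range.

## Working session

There is one attempt and no reset: what is moved stays moved. The work goes in short steps, Python scripts to look and compute and a shell command to move; the robot and the scene stay as the last step left them, time stands still between calls to the robot, and variables do not carry over. Pictures are saved under pics/ and viewed, at most 10 in all, crops included, and the job is handed in when it is done.

```bash
mkdir -p pics; ls
cat > h.py <<'E'
import numpy as np, cv2
from station import arm, grab_frame, camera_params, spot_in
from scipy.spatial.transform import Rotation as Ro
def cloud(name,d):
    p=camera_params(name);K=np.array(p['mtx']);R=np.array(p['R']);t=np.array(p['t'])
    v,u=np.mgrid[:d.shape[0],:d.shape[1]]
    c=np.stack([(u-K[0,2])/K[0,0]*d,(v-K[1,2])/K[1,1]*d,d],-1)
    w=(c-t)@R
    w[d==0]=np.nan
    return w
def proj(name,X):
    p=camera_params(name);c=np.array(p['R'])@np.array(X)+np.array(p['t']);q=np.array(p['mtx'])@c;return q[:2]/q[2]
E
python3 - <<'E'
from h import *
for n in ['top','side']:
    im,d=grab_frame(n);cv2.imwrite(f'pics/{n}0.png',im);np.save(n+'0.npy',d);w=cloud(n,d)
    for q in ['bearing_unit','dose_dial','nipple','coupler','coupler_stand','screw_jar','tape_measure','sanding_block']:
        for r in spot_in(q,n)[:4]:
            u,v=np.round(r['uv']).astype(int);print(n,q,round(r['confidence'],2),u,v,np.round(w[v,u],3))
print(arm.get_state())
E
```

```text
pics
top bearing_unit 0.75 401 244 [ 0.538 -0.131  0.013]
top dose_dial 0.58 428 234 [ 0.563 -0.205  0.07 ]
top nipple 0.39 428 236 [ 0.558 -0.208  0.055]
top coupler 0.62 386 252 [ 0.509 -0.068  0.119]
top coupler 0.56 312 216 [0.628 0.149 0.058]
top coupler 0.51 318 247 [0.529 0.13  0.097]
top coupler_stand 0.69 322 247 [0.534 0.12  0.01 ]
top coupler_stand 0.25 319 246 [0.532 0.127 0.099]
top screw_jar 0.88 342 168 [0.776 0.051 0.073]
top tape_measure 0.64 222 232 [0.585 0.429 0.059]
top sanding_block 0.93 264 190 [0.721 0.304 0.025]
side bearing_unit 0.74 370 190 [ 0.537 -0.033  0.074]
side dose_dial 0.74 365 168 [ 0.563 -0.204  0.073]
side dose_dial 0.22 270 213 [0.775 0.082 0.05 ]
side nipple 0.64 370 191 [ 0.537 -0.033  0.071]
side coupler 0.82 359 257 [0.54  0.256 0.038]
side coupler 0.81 366 224 [0.533 0.156 0.067]
side coupler 0.71 322 236 [0.633 0.162 0.035]
side coupler_stand 0.74 374 244 [0.514 0.17  0.025]
side screw_jar 0.94 268 216 [0.78  0.084 0.043]
side tape_measure 0.62 316 311 [0.599 0.453 0.036]
side sanding_block 0.66 269 276 [0.716 0.333 0.027]
{'t': 0.9, 'q': array([-1.06189654e+00,  3.58551738e-01,  1.19229376e-02,  3.32348760e-06,
       -1.22413499e+00, -2.88099255e-01]), 'qd': array([-0.00046027,  0.00021975, -0.00011484,  0.00076501,  0.00065098,
       -0.0006698 ]), 'joint_efforts': array([ 1.00522388e-04, -5.82359934e+01,  2.93299288e+01,  7.00246096e+00,
        1.24896277e-02, -1.46697613e-05]), 'eef_pos': array([ 0.14780679, -0.65859406,  0.22660308]), 'ee_rot': array([-3.14156057e+00,  6.24736864e-06, -2.92079099e+00]), 'force': array([0.43860531, 0.67950356, 0.48392606]), 'moment': array([0.03363857, 0.01163703, 0.01244977]), 'gripper_force': 0.0, 'width': 0.08766314172319686}
```

Run:
```python
import cv2,numpy as np
a=cv2.imread('pics/top0.png')[130:300,200:480];b=cv2.imread('pics/side0.png')[110:330,220:470]
cv2.imwrite('pics/a.png',cv2.resize(a,(800,486),interpolation=cv2.INTER_CUBIC))
cv2.imwrite('pics/b.png',cv2.resize(b,(680,598),interpolation=cv2.INTER_CUBIC))
```

```text
(no output)
```

View pics/a.png

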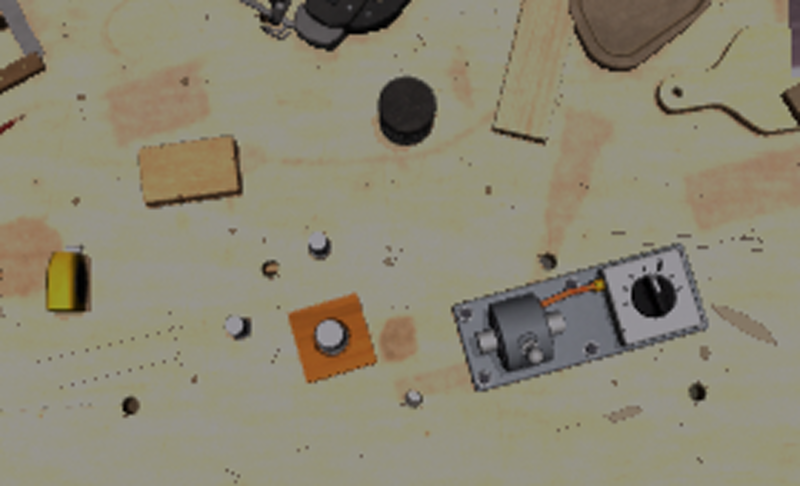

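View pics/b.png

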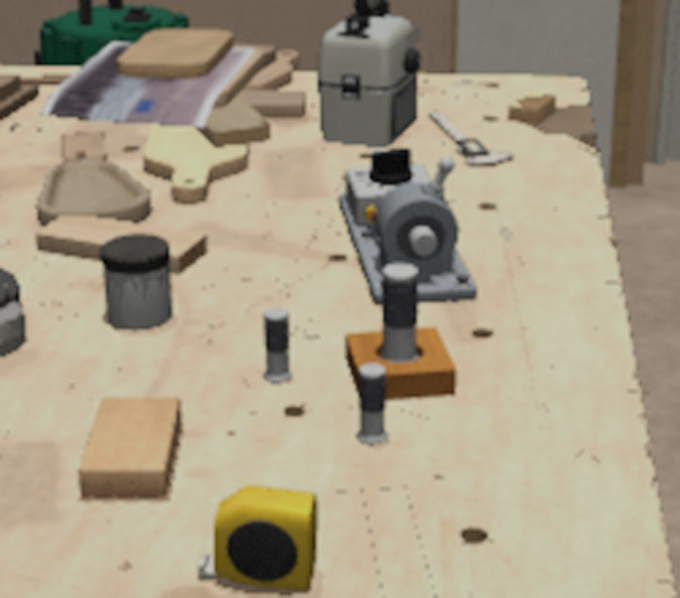

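The top view shows the bearing unit (full-image ~(400,240)), dial at its right end (428,234) with a near-upright pointer, the nipple leaning towards the robot (386,252), and the coupler in the orange stand (316,247). Three smaller look-alikes stand free.

```bash
cat > m.py <<'E'
from h import *
d=np.load('top0.npy');w=cloud('top',d);im=cv2.imread('pics/top0.png')
s=cloud('side',np.load('side0.npy'))
def box(w,lo,hi):
    m=np.all((w>lo)&(w<hi),-1);return m
m=box(w,[.42,-.32,.007],[.66,.02,.2]);P=w[m]
pl=P
r=cv2.minAreaRect(pl[:,:2].astype(np.float32)*1000);print('plate',r)
b=w[box(w,[.42,-.32,.044],[.66,-.12,.056])];print('block',cv2.minAreaRect(b[:,:2].astype(np.float32)*1000),np.median(b[:,2]))
dd=w[box(w,[.5,-.27,.076],[.64,-.15,.09])];print('bar',len(dd),cv2.minAreaRect(dd[:,:2].astype(np.float32)*1000),np.median(dd[:,2]),dd.mean(0))
for n,c in(('top',w),('side',s)):
    k=c[box(c,[.42,-.12,.096],[.6,.02,.14])];print(n,'nip',len(k),k.mean(0),k.min(0),k.max(0)); print(np.round(k,3))
    k=c[box(c,[.47,.08,.085],[.59,.18,.13])];print(n,'cap',len(k),np.median(k,0),k.min(0),k.max(0), cv2.minEnclosingCircle(k[:,:2].astype(np.float32)*1000))
k=w[box(w,[.45,.06,.019],[.61,.2,.03])];print('stand',cv2.minAreaRect(k[:,:2].astype(np.float32)*1000))
cv2.imwrite('pics/c.png',cv2.resize(im[205:265,375:455],(800,600),interpolation=cv2.INTER_CUBIC))
E
python3 m.py
```

```text
plate ((537.9400634765625, -150.20115661621094), (227.95352172851562, 331.85260009765625), 1.4963464736938477)
block ((562.44775390625, -189.96493530273438), (87.92341613769531, 129.40248107910156), 14.076105117797852) 0.04991237684378204
bar 60 ((567.1083374023438, -209.68783569335938), (41.7037353515625, 13.000691413879395), 20.563495635986328) 0.08195673548055693 [ 0.56652958 -0.20941278  0.08196912]
top nip 50 [ 0.51309236 -0.06876441  0.10913908] [ 0.49728666 -0.08415916  0.09605468] [ 0.53939716 -0.05146994  0.12770142]
[[ 0.539 -0.082  0.097]
 [ 0.537 -0.055  0.097]
 [ 0.534 -0.051  0.098]
 [ 0.533 -0.084  0.098]
 [ 0.531 -0.066  0.096]
 [ 0.525 -0.057  0.096]
 [ 0.525 -0.066  0.098]
 [ 0.525 -0.069  0.097]
 [ 0.525 -0.072  0.096]
 [ 0.525 -0.075  0.097]
 [ 0.522 -0.06   0.096]
 [ 0.522 -0.066  0.096]
 [ 0.519 -0.065  0.103]
 [ 0.519 -0.068  0.103]
 [ 0.519 -0.071  0.101]
 [ 0.519 -0.075  0.098]
 [ 0.516 -0.06   0.097]
 [ 0.516 -0.065  0.1  ]
 [ 0.516 -0.069  0.097]
 [ 0.516 -0.071  0.101]
 [ 0.516 -0.074  0.097]
 [ 0.513 -0.063  0.096]
 [ 0.513 -0.065  0.101]
 [ 0.513 -0.067 
[... 1960 characters left out ...]
0.1  ]
 [ 0.516 -0.068  0.1  ]
 [ 0.513 -0.067  0.1  ]
 [ 0.51  -0.065  0.101]
 [ 0.508 -0.067  0.101]
 [ 0.505 -0.068  0.1  ]
 [ 0.521 -0.065  0.098]
 [ 0.518 -0.065  0.098]
 [ 0.513 -0.065  0.099]
 [ 0.51  -0.063  0.099]
 [ 0.508 -0.064  0.099]
 [ 0.523 -0.062  0.096]
 [ 0.521 -0.063  0.096]
 [ 0.515 -0.059  0.098]
 [ 0.513 -0.058  0.098]
 [ 0.51  -0.056  0.099]
 [ 0.507 -0.06   0.098]
 [ 0.515 -0.056  0.096]]
side cap 127 [0.53152244 0.15020284 0.09696846] [0.51781299 0.12924082 0.0852056 ] [0.54573855 0.16178035 0.10193903] ((533.3514404296875, 144.86334228515625), 17.16378402709961)
stand ((532.2477416992188, 139.6917266845703), (80.20751190185547, 79.4771957397461), 15.452133178710938)
```

View pics/c.png

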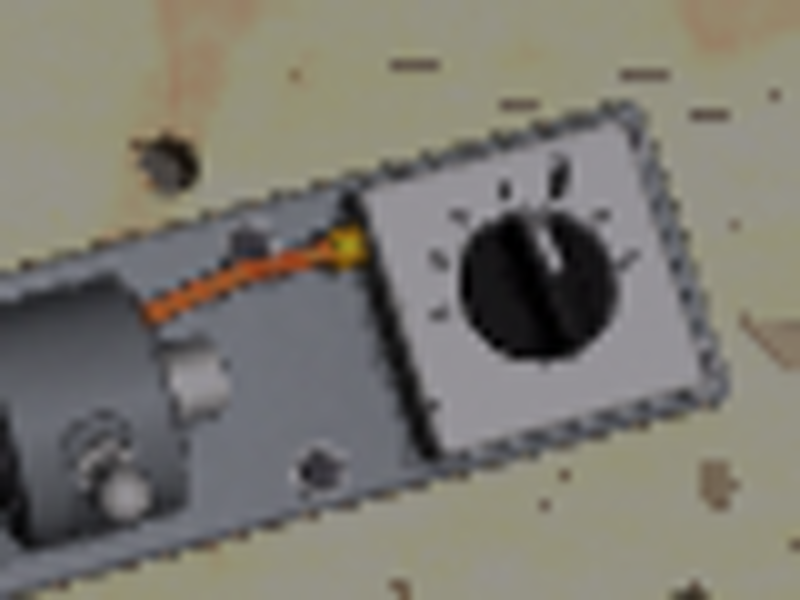

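Long mark is up and slightly right of the dial; the pointer is short of it. I'll refine the unit yaw and nipple, then work out the first move.

```bash
cat >> h.py <<'E'
def rot(ydeg,tilt=0,uyaw=0):
    # tool y horizontal at ydeg; tool z down, tilted so it points along -nipple axis (tilt deg about unit y)
    y=np.array([np.cos(np.radians(ydeg)),np.sin(np.radians(ydeg)),0]);z=np.array([0,0,-1.]);R=np.stack([np.cross(y,z),y,z],1)
    u=np.radians(uyaw);return Ro.from_rotvec(-np.radians(tilt)*np.array([-np.sin(u),np.cos(u),0]))*Ro.from_matrix(R)
def plan(pos,Rt):
    s=arm.get_state();e=s['ee_rot'];R=Ro.from_euler('xyz',e)
    print('shift mm',np.round(R.inv().apply(np.array(pos)-s['eef_pos'])*1000,1),'rotvec',np.round((R.inv()*Rt).as_rotvec(),3),'t',s['t'])
E
python3 - <<'E'
from h import *
from scipy.optimize import least_squares as LS
w=cloud('top',np.load('top0.npy'));s=cloud('side',np.load('side0.npy'))
B=lambda c,lo,hi:c[np.all((c>lo)&(c<hi),-1)]
b=B(w,[.42,-.32,.047],[.66,-.155,.053]);print('block',cv2.minAreaRect(b[:,:2].astype(np.float32)*1000))
p=B(w,[.42,-.28,.009],[.66,.0,.13]);print('unit',cv2.minAreaRect(p[:,:2].astype(np.float32)*1000))
for c in(w,s):
    k=B(c,[.49,-.09,.114],[.515,-.05,.14]);f=LS(lambda x:np.linalg.norm(k-x,axis=1)-.008,[.503,-.07,.117],loss='soft_l1',f_scale=.001);print('head',f.x,len(k))
dial=np.array([.5668,-.2095]);
plan([*dial,.11],rot(110.6))
print(rot(104,25,14).as_matrix()[:,2])
E
```

```text
block ((567.10107421875, -209.38526916503906), (87.23616027832031, 88.12311553955078), 14.041777610778809)
unit ((546.5595092773438, -137.68882751464844), (106.74794006347656, 269.77203369140625), 14.594205856323242)
head [ 0.50197833 -0.07173105  0.11697146] 21
head [ 0.50381969 -0.07052852  0.11701687] 24
shift mm [-507.2  346.4  116.6] rotvec [-0.     0.    -0.139] t 0.9
[ 0.41006469  0.10224061 -0.90630779]
```

```bash
python3 -m jog '[[[-250,170,40,0,0,-0.07,40],[-507,346,90,0,0,-0.139,40],[-507,346,90,0,0,-0.139,40],[-507,346,90,0,0,-0.139,40],[-507,346,90,0,0,-0.139,40],[-507,346,90,0,0,-0.139,40],[-507,346,90,0,0,-0.139,40],[-507,346,90,0,0,-0.139,40],[-507,346,90,0,0,-0.139,40],[-507,346,90,0,0,-0.139,40],[-507,346,90,0,0,-0.139,40],[-507,346,117,0,0,-0.139,40],[-507,346,117,0,0,-0.139,40],[-507,346,117,0,0,-0.139,40]]]' 20
python3 - <<'E'
from h import *
plan([.5668,-.2095,.061],rot(110.6))
E
```

```text
t: 2.65
eef_pos: [0.5668, -0.2106, 0.1104]
ee_rot: [-3.141, 0.0, -2.782]
force: [0.3, 0.5, 0.3]
width: 0.0396
gripper_force: 0.0
shift mm [-0.4  1.1 49.4] rotvec [-0.001  0.    -0.   ] t 2.65
```

```bash
python3 -m jog '[[[-0.4,1,49,0,0,0,40],[-0.4,1,49,0,0,0,40],[-0.4,1,49,0,0,0,10],[-0.4,1,49,0,0,0,5],[-0.4,1,49,0,0,0,5],[-0.4,1,49,0,0,0,5],[-0.4,1,49,0,0,0.2,5],[-0.4,1,49,0,0,0.4,5],[-0.4,1,49,0,0,0.55,5],[-0.4,1,49,0,0,0.637,5],[-0.4,1,49,0,0,0.637,5],[-0.4,1,49,0,0,0.637,5],[-0.4,1,49,0,0,0.637,40],[-0.4,1,49,0,0,0.637,40],[-0.4,1,49,0,0,0.637,40],[-0.4,1,0,0,0,0.637,40],[-0.4,1,-40,0,0,0.637,80],[-0.4,1,-60,0,0,0.637,86],[-60,100,-60,0,0,0.637,86],[-40,140,-60,0,0,0.637,86]]]' 20
python3 - <<'E'
from h import *
im,d=grab_frame('top');cv2.imwrite('pics/top1.png',im);w=cloud('top',d)
m=np.all((w>[.5,-.27,.078])&(w<[.64,-.15,.086]),-1);dd=w[m];print('bar',len(dd),cv2.minAreaRect(dd[:,:2].astype(np.float32)*1000))
cv2.imwrite('pics/d.png',cv2.resize(im[205:265,375:455],(800,600),interpolation=cv2.INTER_CUBIC))
plan([.5315,.1395,.16],rot(104))
E
```

```text
t: 5.15
eef_pos: [0.5621, -0.0862, 0.1694]
ee_rot: [3.141, 0.001, 2.863]
force: [0.5, 1.0, -0.2]
width: 0.0745
gripper_force: 0.0
bar 0 ((0.0, 0.0), (0.0, 0.0), 0.0)
shift mm [ 86.8 204.2   9.8] rotvec [ 0.002 -0.    -0.52 ] t 5.2
```

View pics/d.png

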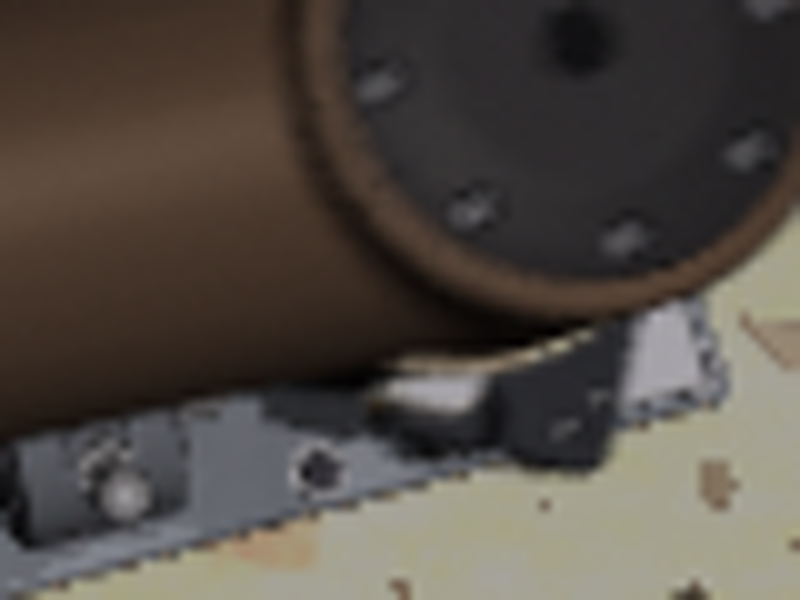

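The arm hides the dial; I'll move above the coupler and look again.

```bash
python3 -m jog '[[[25,60,10,0,0,-0.15,86],[50,120,10,0,0,-0.35,86],[87,204,10,0,0,-0.52,86],[87,204,10,0,0,-0.52,86],[87,204,10,0,0,-0.52,86],[87,204,10,0,0,-0.52,86]]]' 20
python3 - <<'E'
from h import *
im,d=grab_frame('top');w=cloud('top',d)
m=np.all((w>[.5,-.27,.078])&(w<[.64,-.15,.086]),-1);dd=w[m];print('bar',len(dd),cv2.minAreaRect(dd[:,:2].astype(np.float32)*1000) if len(dd) else 0)
cv2.imwrite('pics/e.png',cv2.resize(im[205:265,375:455],(800,600),interpolation=cv2.INTER_CUBIC))
plan([.5315,.1395,.058],rot(104))
E
```

```text
t: 5.95
eef_pos: [0.5331, 0.1326, 0.1594]
ee_rot: [-3.141, -0.001, -2.898]
force: [0.7, -0.0, -0.2]
width: 0.0859
gripper_force: 0.0
bar 52 ((567.005615234375, -209.86102294921875), (12.135843276977539, 41.0218505859375), 75.39118957519531)
shift mm [-1.000e-01  7.500e+00  1.014e+02] rotvec [-0.    -0.    -0.002] t 6.0
```

View pics/e.png

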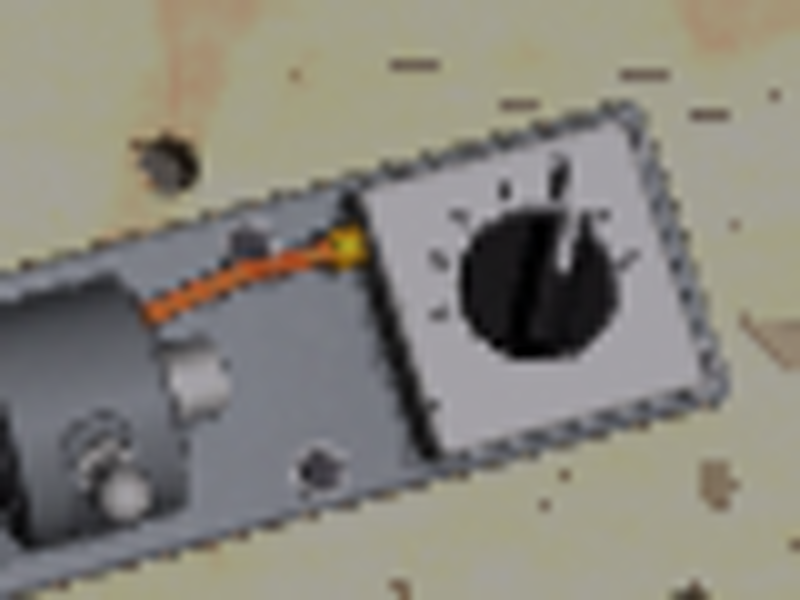

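The pointer (565,240) now lines up with the long mark (560,175); bar angle -14.6° versus target -15.9°. Next the coupler.

```bash
python3 -m jog '[[[0,7.5,10,0,0,0,86],[0,7.5,50,0,0,0,86],[0,7.5,101,0,0,0,86],[0,7.5,101,0,0,0,86],[0,7.5,101,0,0,0,86]]]' 50
python3 - <<'E'
from h import *
plan([.5315,.1395,.058],rot(104))
E
```

```text
t: 6.62
eef_pos: [0.5324, 0.1401, 0.0597]
ee_rot: [-3.141, 0.001, -2.899]
force: [-0.3, 0.0, 0.5]
width: 0.0862
gripper_force: 0.0
shift mm [ 1.  -0.4  1.7] rotvec [-0.     0.001 -0.002] t 6.625
```

```bash
python3 -m jog '[[[0.5,0,1,0,0,0,40],[0.5,0,1,0,0,0,25],[0.5,0,1,0,0,0,20],[0.5,0,1,0,0,0,20],[0.5,0,1,0,0,0,20],[0.5,0,1,0,0,0,20],[0.5,0,-30,0,0,0,20],[0.5,0,-80,0,0,0,20],[0.5,0,-140,0,0,0,20],[0.5,0,-140,0,0,0,20],[0.5,0,-140,0,0,0,20]]]' 50
python3 - <<'E'
from h import *
n=np.array([-np.sin(np.radians(25))*np.cos(np.radians(14.1)),-np.sin(np.radians(25))*np.sin(np.radians(14.1)),np.cos(np.radians(25))])
head=np.array([.503,-.071,.117]);root=head-.03*n
print(n,root)
R=rot(104.1,25,14.1)
plan(root+n*(.047+.09),R)
plan(root+n*(.047+.045),R)
E
```

```text
t: 8.0
eef_pos: [0.5302, 0.1397, 0.1977]
ee_rot: [3.141, -0.001, -2.899]
force: [0.1, -0.0, -3.7]
width: 0.0288
gripper_force: 50.0
[-0.40988563 -0.10295615  0.90630779] [ 0.51529657 -0.06791132  0.08981077]
shift mm [ 122.2 -198.2  -16.2] rotvec [-0.    -0.438 -0.004] t 8.0
shift mm [ 103.1 -198.2   24.6] rotvec [-0.    -0.438 -0.004] t 8.0
```

```bash
python3 -m jog '[[[30,-60,-30,0,-0.1,0,20],[60,-110,-30,0,-0.25,0,20],[90,-160,-20,0,-0.4,0,20],[122,-198,-16,0,-0.438,-0.004,20],[122,-198,-16,0,-0.438,-0.004,20],[122,-198,-16,0,-0.438,-0.004,20],[122,-198,-16,0,-0.438,-0.004,20],[122,-198,-16,0,-0.438,-0.004,20]]]' 50
cat > c.py <<'E'
from h import *
from scipy.optimize import least_squares as LS
n=np.array([-0.40988563,-0.10295615,0.90630779]);head=np.array([.503,-.071,.117]);root=head-.03*n
plan(root+n*(.047+.045),rot(104.1,25,14.1))
s=arm.get_state();R=Ro.from_euler('xyz',s['ee_rot']).as_matrix();print('tool z',R[:,2],'grip',s['width'],s['gripper_force'])
o=s['eef_pos']+.047*R[:,2];print('origin pred',o)
X=np.stack([np.cross([0,1,0],n),np.cross(n,np.cross([0,1,0],n)),n])
for c in('side','top'):
    im,d=grab_frame(c);w=cloud(c,d)
    l=(w-o)@np.stack([R[:,0],R[:,1],-R[:,2]],1)   # coupler frame: z up its axis
    k=l[(np.abs(l[...,0])<.03)&(np.abs(l[...,1])<.03)&(l[...,2]>-.01)&(l[...,2]<.036)]
    print(c,len(k),k.min(0),k.max(0)) if len(k) else print(c,0)
    sl=k[k[:,2]>.01] if len(k) else k
    if len(sl)>10:
        f=LS(lambda p:np.hypot(sl[:,0]-p[0]-p[2]*(sl[:,2]-.02),sl[:,1]-p[1]-p[3]*(sl[:,2]-.02))-.014,[0,0,0,0],loss='soft_l1',f_scale=.001);print('sleeve offset, slope (tool x,y)',np.round(f.x,4),len(sl))
    u=proj(c,o).astype(int);x0,y0=max(0,u[0]-50),max(0,u[1]-37)
    cv2.imwrite(f'pics/f_{c}.png',cv2.resize(im[y0:y0+75,x0:x0+100],(800,600),interpolation=cv2.INTER_CUBIC))
E
python3 c.py
```

```text
t: 9.0
eef_pos: [0.4605, -0.0807, 0.214]
ee_rot: [-3.141, 0.437, -2.893]
force: [0.7, -0.4, -2.7]
width: 0.0293
gripper_force: 50.0
shift mm [ 1.6 -1.  44.3] rotvec [0.    0.    0.002] t 9.0
tool z [ 0.41004593  0.10322471 -0.90620472] grip 0.029346995909454016 49.99772580340505
origin pred [ 0.47981526 -0.07581849  0.17142941]
side 149 [-0.0204654  -0.00412946  0.00300573] [0.01174767 0.02071597 0.03553296]
sleeve offset, slope (tool x,y) [-0.0021  0.0007  0.0448 -0.1014] 110
top 86 [-0.01941218 -0.01865856 -0.00067423] [0.00710759 0.01699036 0.03510581]
sleeve offset, slope (tool x,y) [-0.002  -0.0012  0.0465  0.0269] 51
```

View pics/f_side.png

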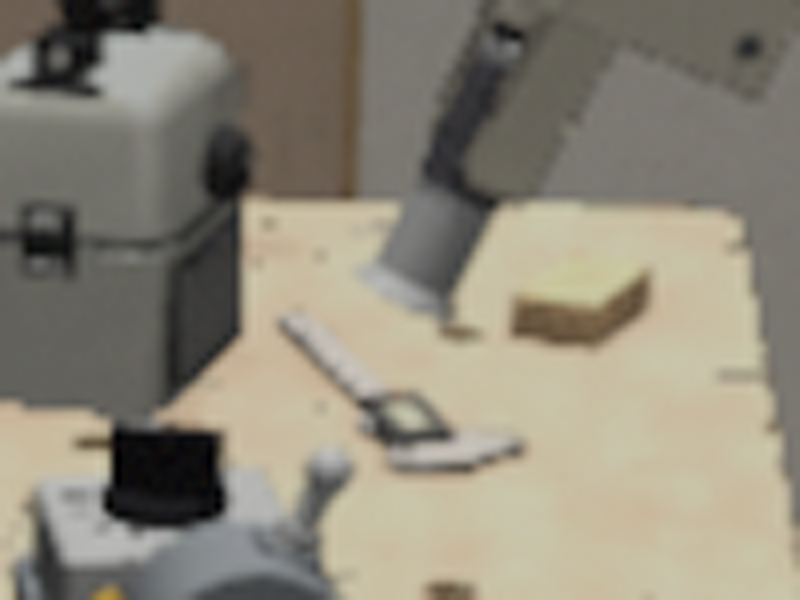

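The coupler is held, tilted about 0.045 rad too far relative to the tool (both cameras agree, mouth ~3 mm off), so I'll correct that while approaching.

```bash
python3 -m jog '[[[2.4,-1,20,0,0.045,0,20],[2.4,-1,44,0,0.045,0,20],[2.4,-1,48,0,0.045,0,20],[2.4,-1,48,0,0.045,0,20],[2.4,-1,48,0,0.045,0,20]]]' 60; sed -i 's/^plan.*//' c.py; sed -i 's/f_{c}/g_{c}/' c.py; python3 c.py; python3 -c "
from h import *;s=arm.get_state();print(s['force'])
n=np.array([-0.40988563,-0.10295615,0.90630779]);head=np.array([.503,-.071,.117]);root=head-.03*n
R=Ro.from_euler('xyz',s['ee_rot']);print(R.inv().apply(head-s['eef_pos'])*1000)"
```

```text
t: 9.72
eef_pos: [0.4783, -0.0781, 0.171]
ee_rot: [-3.141, 0.394, -2.894]
force: [-0.5, -1.0, -4.1]
width: 0.0288
gripper_force: 60.0
tool z [ 0.37274243  0.09299222 -0.92326352] grip 0.02884565570431235 59.997733533382416
origin pred [ 0.4958219  -0.07368947  0.12758474]
side 160 [-0.01999717 -0.00880361 -0.00996188] [0.01429229 0.01872354 0.03599591]
sleeve offset, slope (tool x,y) [-0.0016  0.0007 -0.0134 -0.0304] 110
top 74 [-0.02114223 -0.01910566 -0.00077112] [0.00562811 0.01701955 0.03599336]
sleeve offset, slope (tool x,y) [-0.0017 -0.0012  0.0014 -0.0087] 38
[-0.2497314  -0.21839607 -2.07850865]
[-2.98239262  0.91659884 59.71122189]
```

View pics/g_side.png

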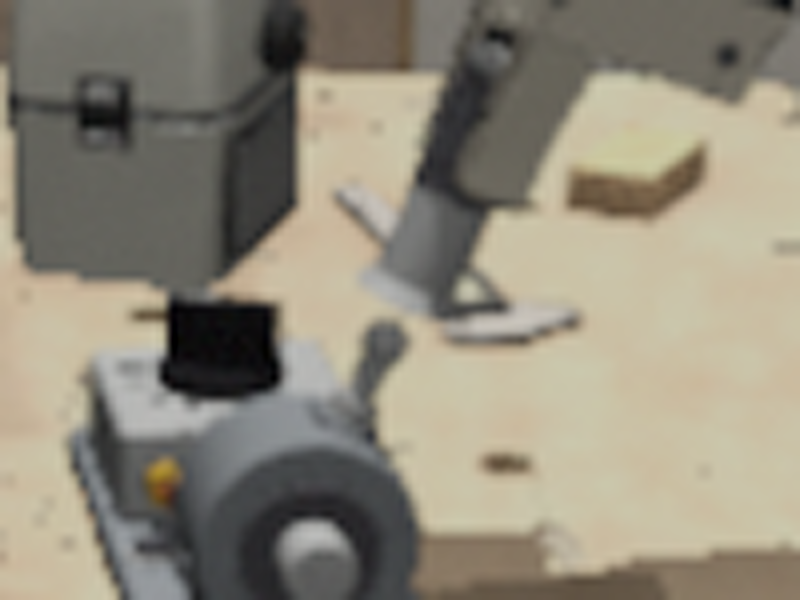

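Coupler mouth (400,295) sits just above the ball head (388,340) with axes nearly parallel. Ease it over the head to just before the spring balls touch.

```bash
python3 -m jog '[[[-0.4,0.8,6,0,-0.02,0,20],[-0.7,0.8,12,0,-0.02,0,20],[-0.9,0.8,17,0,-0.02,0,20],[-0.9,0.8,17,0,-0.02,0,20],[-0.9,0.8,17,0,-0.02,0,20]]]' 60; python3 -c "
from h import *;s=arm.get_state();print(s['force'],s['moment'])"
```

```text
t: 10.45
eef_pos: [0.4852, -0.0756, 0.1548]
ee_rot: [-3.141, 0.413, -2.894]
force: [0.3, 0.1, -3.3]
width: 0.0293
gripper_force: 60.0
[ 0.30143484  0.1432492  -3.31279018] [-0.42882189  1.74732417 -0.03259843]
```

```bash
python3 -m jog '[[[0,0,3,0,0,0,20],[-0.1,0,6,0,0,0,20],[-0.2,0,9,0,0,0,20],[-0.3,0,12,0,0,0,20],[-0.3,0,12,0,0,0,20],[-0.3,0,12,0,0,0,20]]]' 60; python3 -c "
from h import *;s=arm.get_state();n=np.array([-0.40988563,-0.10295615,0.90630779]);print(s['force']@n,s['moment'])"
```

```text
t: 11.2
eef_pos: [0.4897, -0.0744, 0.1435]
ee_rot: [-3.141, 0.412, -2.895]
force: [0.1, 0.6, -5.1]
width: 0.029
gripper_force: 60.0
-4.698393062651531 [-0.31511261  1.94761735  0.09059623]
```

```bash
python3 -m jog '[[[-0.1,0,2,0,0,0,20],[-0.1,0,4,0,0,0,20],[-0.1,0,4,0,0,0,20],[-0.1,0,4,0,0,0,20]]]' 60; python3 -c "
from h import *;s=arm.get_state();n=np.array([-0.40988563,-0.10295615,0.90630779]);print(s['force']@n,s['moment'])"
```

```text
t: 11.7
eef_pos: [0.4916, -0.074, 0.1403]
ee_rot: [-3.141, 0.413, -2.895]
force: [-3.0, 0.1, -0.7]
width: 0.0291
gripper_force: 60.0
0.5623543669830064 [-0.39185892  2.28127657  0.11144034]
```

```bash
python3 -m jog '[[[0,0,2,0,0,0,20],[-0.1,0,4,0,0,0,20],[-0.1,0,4,0,0,0,20],[-0.1,0,4,0,0,0,20]]]' 60; python3 -c "
from h import *;s=arm.get_state();n=np.array([-0.40988563,-0.10295615,0.90630779]);print(s['force']@n,s['moment'])"
```

```text
t: 12.2
eef_pos: [0.4933, -0.0736, 0.1367]
ee_rot: [-3.141, 0.413, -2.895]
force: [-5.2, -0.7, 3.8]
width: 0.029
gripper_force: 60.0
5.678790061901505 [-0.44580789  2.55361635  0.13052405]
```

```bash
python3 -m jog '[[[0,0,1,0,0,0,20],[0,0,2,0,0,0,20],[0,0,2,0,0,0,20],[0,0,2,0,0,0,20]]]' 60; sed -i 's/g_{c}/k_{c}/' c.py; python3 c.py; python3 -c "
from h import *;s=arm.get_state();n=np.array([-0.40988563,-0.10295615,0.90630779]);print(s['force']@n,s['moment'],(s['eef_pos']-[.503,-.071,.117])@n)"
```

```text
t: 12.7
eef_pos: [0.494, -0.0734, 0.1352]
ee_rot: [-3.141, 0.413, -2.894]
force: [-9.2, 0.5, 7.9]
width: 0.0291
gripper_force: 60.0
tool z [ 0.38967943  0.09719129 -0.91580773] grip 0.029053162823667267 60.00481702387333
origin pred [ 0.51226635 -0.06887963  0.09212537]
side 233 [-0.02527283 -0.01516497 -0.00999331] [0.01758563 0.02959268 0.03579822]
sleeve offset, slope (tool x,y) [-0.0022  0.0001  0.0196  0.0513] 103
top 165 [-0.02727261 -0.0256696  -0.00993412] [0.01420298 0.02467974 0.03529973]
sleeve offset, slope (tool x,y) [-0.0015 -0.0013  0.0099 -0.0057] 35
11.698356920217817 [-0.05415584  3.09845174  0.28155196] 0.020422630279873906
```

View pics/k_side.png

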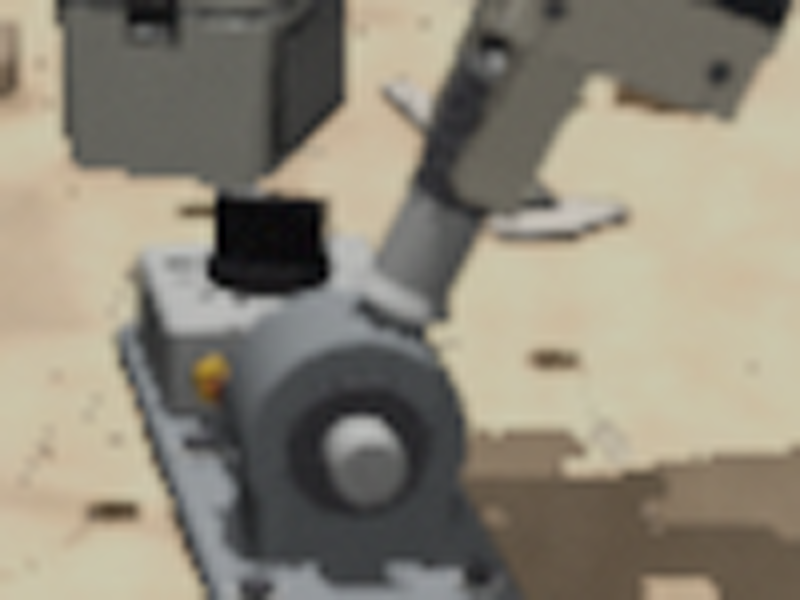

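The mouth (395,300) sits right down by the housing, the ball is wholly inside, and the push exceeds the spring's maximum: fully in.

```bash
python3 -c "
from station import arm
s=arm.get_state();print(s['force'],abs(s['qd']).max());print(arm.job_done())"
```

```text
[-9.07138038 -0.84600553  8.70899166] 0.002420480123459474
the job is handed in; nothing more can be done
None
```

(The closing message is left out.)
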